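Fetch the paperweight from behind the ornaments

TASK

Move the three ornaments (globe, chess king and picture frame) off the display stand and stand them on the felt mat, then fetch the paperweight from behind them and lay it flat on the middle of the stack of notes. Once it lies there, put each ornament back upright on the very spot on the stand that it came from, with the picture frame square to the stand as it was. Do not tip any ornament over, and leave the little jar on the stand where it is.

Things in the scene. Friction and masses are not known exactly. Their poses are not given: they have to be found in the camera images.
- stand: Low wooden display stand, a plain slab 210 mm (its x) by 300 mm (its y) by 20 mm high, fixed. Origin: centre of its underside, on the desk; its top is 20 mm above the origin. The three ornaments stand in a row along its y, about 92 mm apart and about 50 mm to the robot's side (-x) of its middle, in any order; the paperweight lies behind the row on the +x side.
- mat: Grey felt mat, 260 mm (its x) by 130 mm (its y), 3 mm thick, fixed flat on the desk to the left or the right of the stand; empty at the start. Origin: centre of its underside; its top is 3 mm above it. An ornament counts as on it when the middle of its foot is over the mat, 5 mm or more in from the edge.
- notes: Squared-up stack of white note paper, 148 mm (its x) by 105 mm (its y) by 14 mm high, fixed on the desk on the other side of the stand from the mat. Origin: centre of its underside; its top is 14 mm above it.
- globe: Small globe ornament, loose, about 0.25 kg, 108 mm high: a ball 56 mm in diameter whose centre is 75 mm above the origin, on a thin stem and a round brass foot 68 mm in diameter. Origin: centre of its underside; z up. Grip the ball at its centre height.
- king: Large pale wooden chess king, loose, about 0.2 kg, 125 mm high: round foot 62 mm in diameter, slim waist, collar 36 mm in diameter at 72 to 77 mm, cylindrical head 32 mm in diameter from 77 to 107 mm above the origin, small cross on top. Origin: centre of its underside; z up. Grip the head at about 93 mm.
- frame: Upright dark wooden picture frame, loose, about 0.22 kg, 105 mm high: panel 16 mm thick (its x) by 70 mm wide (its y) from 10 to 105 mm height, on a foot 40 mm (x) by 80 mm (y) by 10 mm. The picture (a landscape) faces its -x. Origin: centre of the foot's underside; z up. At the start its axes are nearly parallel to the stand's. Grip the panel across its thickness at about 85 mm height.
- paperweight: Paperweight, loose, about 0.35 kg: pale marble slab 44 mm (its x) by 76 mm (its y) by 16 mm high, with a brass bar handle on top, 14 mm thick (x) by 56 mm long (y), from 16 to 46 mm height. Origin: centre of its underside; z up. Grip the bar across its 14 mm thickness, tool centre 38 mm or more above the underside.
- jar: Bystander: small round amber jar with a black cap, loose, 36 mm in diameter, 45 mm high, near the stand's far right corner (+x, -y). Origin: centre of its underside. Must stay where it is.
There are look-alikes about, which are no part of the job. Of the things shaped like the paperweight, the marble one is meant.

How it is judged:
By the outcome, as a careful person would: the job done as asked, in the order asked, and still so for the second after the job is handed in, with the robot touching nothing.
It also fails if it takes over 144 s, if anything falls off the work surface, if the arm or the gripper's body presses on something with over 40 N, if the wrist force passes 120 N, or if a joint passes its speed limit or range.

ROBOT

A 6-joint arm with a two-finger parallel gripper is mounted at the origin on the work surface. World frame = base frame: x ahead of the robot, y to its left, z up, the work surface at z = 0. Lengths are in m, angles in rad, forces in N, time in s.
With the tool pointing down it reaches from about 0.35 to 0.85 m from the base axis. Payload 8.1 kg.
Tool frame: the origin (TCP) lies between the finger pads, 19 mm behind the fingertips; this is the grasp point; z points along the fingers, y is the line along which they close (so a half turn about z gives the same grasp; the last joint's range is limited). The gripper opens to 93 mm and grips with 3 to 60 N. Pads are 15 mm wide; open, the fingers measure 128 mm over their backs; the gripper's body (75 mm by 188 mm) begins 65 mm behind the grasp point.
Start: joints at [1.164, 0.13, 1.488, -0, 1.523, -0.085], TCP at [0.19, 0.569, 0.237] pointing down, gripper open.
Joint ranges: [-2.96, 2.96], [-0.89, 2.26], [0.02, 2.5], [-1.34, 4.48], [0, 2.73], [-2.66, 2.66]. Speed limits (rad/s): [2.39, 2.39, 2.79, 3.14, 3.14, 3.14].

INTERFACE

Orientations are given as a rotation vector (axis times angle).
In Python, from plant import monitor, eyes, ticket gives the robot as it stands.
- The arm moves only by the tool arm_command, never from a script. Its argument "deltas" is a list that holds one entry, the list of rows, each a list of 6 numbers: the shift along the world's x, y, z in cm, then the turn, a rotation vector about the world's x, y, z in degrees. In form: [[[tx, ty, tz, rx, ry, rz], ...]]. A call has 1 to 12 rows; each row shifts and turns the commanded pose from where the row before left it; what a row does not reach is not made up. A row lasts 1/12 s, in which the tool goes at most 41.7 mm and 7.16 degrees, less where a joint would pass 70% of its speed; a pose out of reach is approached as far as the arm can. A call is refused whole if a number of a shift passes 4.17 or a number of a turn 7.16, either way. A call with a gripper value outside its range is refused whole. "gripper" is the opening, from -1 (shut) to 1 (fully open), set as the call begins (left out, the last holds). The fingers move at their own pace and stop on an object; "squeeze" is the grip in N (left out, the last holds). Time passes only in rows, so rows that do not move let the fingers close. It gives the time, the measured TCP pose, the force, the opening and the grip force at its end, in the units of the state.
- monitor.read_state(): the state, without advancing time (a new reading comes with each control period).
- eyes.read_camera(name): name is "side" or "top" or "wrist"; returns the picture (480x640x3 uint8, blue, green, red); there is no depth.
- eyes.camera_model(name): a dict with "fx", "fy", "cx", "cy" (pixels), "rvec" (rotation vector, rad) and "tvec" (3), from world to camera coordinates, as OpenCV has them. Camera axes: x right, y down, z forward; pixel columns grow to the right and rows downward; lengths in m; the calibration is good to about 2 mm. A picture is of the moment at which its call begins: read the wrist's pose just before it. camera_model takes no time and is no camera call; for the wrist camera it gives the pose at the moment of the call.
- ticket.close_job(): hands the job in; it is judged then, once.
The state is a dict: "t": time; "q": joint angles; "dq": joint speeds; "joint_torque": joint torques, N m; "tool_pos": TCP position; "orientation": TCP orientation; "force": force on the tool from outside, world axes, zero at the start; "wrist_torque": the same for the moment, N m; "opening": finger opening in m; "gripper_force": force on a finger pad.
Only numpy, scipy, OpenCV 4.12 (cv2) and the standard library are available. Lean on these libraries where they do the work, as an engineer would, in place of code of your own. Each camera call takes 0.05 s, during which the arm holds its last target. There are 200 camera calls.

## Working session

There is one attempt and no reset: what is moved stays moved. The work goes in short steps, Python scripts to look and compute and a tool call to move; the robot and the scene stay as the last step left them, time stands still between calls to the robot, and variables do not carry over. Pictures are saved under pics/ and viewed, at most 14 in all, crops included, and the job is handed in when it is done.

Besides the shell and the picture viewer there is one more tool, called in YAML: its name, and indented under it one key for each argument. arm_command: Moves the arm, as the interface text tells. Its arguments: {"type":"object","properties":{"deltas":{"type":"array"},"gripper":{"type":"number"},"squeeze":{"type":"number"}},"required":["deltas"]}

```bash
mkdir -p pics; ls; python3 - <<'E'
from plant import monitor, eyes
import cv2
s=monitor.read_state();print(s['t'],s['tool_pos'],s['orientation'])
for n in ['top','side']:
    cv2.imwrite(f'pics/{n}0.png',eyes.read_camera(n)); m=eyes.camera_model(n);print(n,m)
E
```

```text
pics
0.0 [0.1895644  0.56871703 0.23640174] [-5.03257674e-01 -3.10062268e+00  2.75459409e-03]
top {'fx': 552.9131651798722, 'fy': 552.9131651798722, 'cx': 314.8072188957837, 'cy': 236.87366200126186, 'rvec': array([ 2.18758594, -2.03854063,  0.21247536]), 'tvec': array([-0.0363456 ,  0.54300196,  1.05984607])}
side {'fx': 474.9572627462668, 'fy': 474.9572627462668, 'cx': 321.3977082342462, 'cy': 238.64328970832113, 'rvec': array([ 2.41920205, -0.45856789,  0.15460474]), 'tvec': array([-0.49849237,  0.17937496,  0.79767068])}
```

View pics/top0.png

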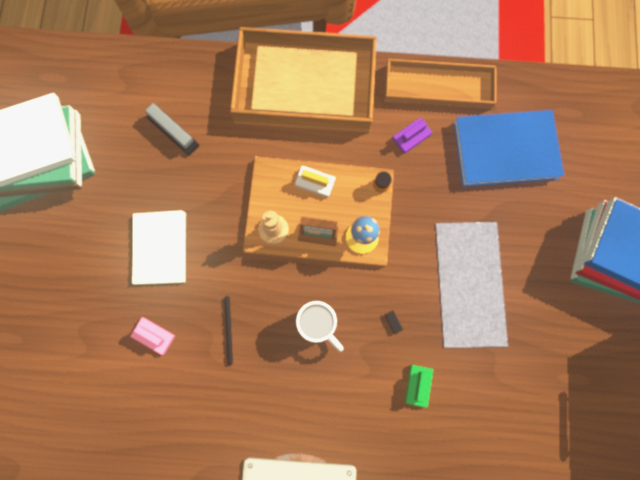

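View pics/side0.png

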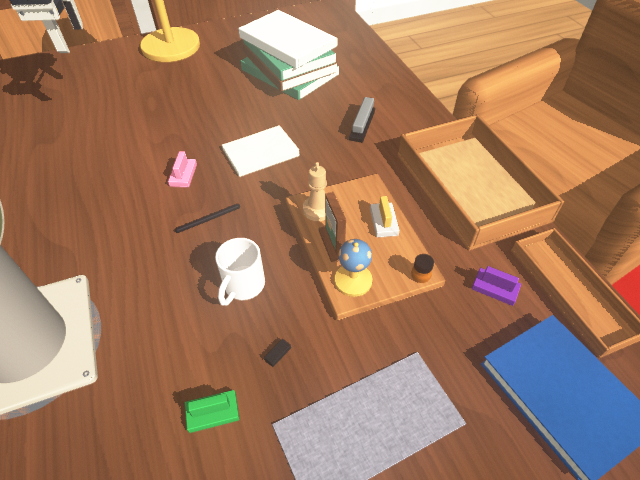

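The top view shows the stand in the centre (columns 244–394, rows 158–266). On it are the king (270,228), frame (319,231), globe (365,232), marble paperweight with a yellow bar (316,181) and jar (383,180). The notes are on the left (159,247) and the mat on the right (472,285). A mug stands at (317,322). The side view agrees. Next I'll measure.

```bash
cat > h.py <<'E'
import numpy as np, cv2
from plant import monitor, eyes
def M(n):
    m=eyes.camera_model(n);R=cv2.Rodrigues(np.array(m['rvec']))[0];return m,R,np.array(m['tvec'])
def ray(cm,p):
    m,R,t=cm;d=R.T@np.array([(p[0]-m['cx'])/m['fx'],(p[1]-m['cy'])/m['fy'],1]);return -R.T@t,d/np.linalg.norm(d)
def onz(cm,p,z):
    o,d=ray(cm,p);return o+d*(z-o[2])/d[2]
def proj(cm,X):
    m,R,t=cm;c=R@np.array(X)+t;return np.array([m['fx']*c[0]/c[2]+m['cx'],m['fy']*c[1]/c[2]+m['cy']])
def tri(a,p,b,q):
    o1,d1=ray(a,p);o2,d2=ray(b,q);s=np.linalg.lstsq(np.c_[d1,-d2],o2-o1,rcond=None)[0]
    A,B=o1+s[0]*d1,o2+s[1]*d2;return (A+B)/2,np.linalg.norm(A-B)
def blobs(img,lo,hi,roi,mina=30):
    x0,y0,x1,y1=roi;h=cv2.cvtColor(img,cv2.COLOR_BGR2HSV)[y0:y1,x0:x1]
    k=cv2.inRange(h,np.array(lo),np.array(hi));k=cv2.morphologyEx(k,cv2.MORPH_CLOSE,np.ones((3,3)))
    cs=[c+np.array([x0,y0]) for c in cv2.findContours(k,cv2.RETR_EXTERNAL,cv2.CHAIN_APPROX_NONE)[0] if cv2.contourArea(c)>mina]
    return sorted(cs,key=cv2.contourArea,reverse=True)
def rect(cm,c,z):
    P=np.array([onz(cm,p,z)[:2] for p in c.reshape(-1,2)],np.float32)*1000
    (cx,cy),(w,h),a=cv2.minAreaRect(P);return np.round([cx,cy,w,h,a],1)
E
python3 - <<'E'
from h import *
T=M('top');S=M('side');a=cv2.imread('pics/top0.png');b=cv2.imread('pics/side0.png')
def show(n,c,z):
    for k in c[:2]: print(n,rect(T,k,z),cv2.boundingRect(k),cv2.contourArea(k))
show('notes',blobs(a,(0,0,190),(180,70,255),(115,195,205,300)),.014)
show('mat',blobs(a,(0,0,90),(180,50,230),(425,210,520,360)),.003)
show('stand',blobs(a,(8,110,130),(25,255,255),(235,150,400,272)),.02)
show('marble',blobs(a,(0,0,150),(180,60,255),(285,160,345,205)),.016)
show('bar',blobs(a,(22,130,150),(35,255,255),(285,160,345,205)),.046)
gb=blobs(a,(95,60,60),(125,255,255),(340,205,390,260));show('ball',gb,.095)
gs=blobs(b,(95,60,60),(125,255,255),(330,230,385,275));
f=lambda c:cv2.minEnclosingCircle(c[0])
print(f(gb),f(gs),tri(T,f(gb)[0],S,f(gs)[0]))
show('foot',blobs(a,(22,130,150),(35,255,255),(340,205,390,260)),.03)
show('capjar',blobs(a,(0,0,0),(180,255,70),(365,165,400,195)),.065)
c=np.hstack([cv2.resize(a[150:275,235:405],None,fx=4,fy=4,interpolation=cv2.INTER_CUBIC)]);cv2.imwrite('pics/c1.png',c)
s=monitor.read_state();print(proj(T,s['tool_pos']))
E
```

```text
notes [509.  326.  153.2 111.2   6.8] (132, 210, 54, 75) 3745.5
mat [ 479.9 -327.2  260.1  131.6    5.4] (436, 222, 72, 126) 7626.5
stand [611.    1.6 262.5 352.3   4.1] (235, 150, 165, 122) 17460.5
stand [487.5  97.7  29.1 130.2   4.1] (235, 257, 64, 15) 334.5
marble [674.3  11.1  77.9  46.5  73.8] (296, 166, 39, 30) 700.5
bar [674.   10.7  53.5  10.3  74.9] (303, 171, 25, 12) 96.0
ball [561.  -98.7  43.9  42.8   4.1] (356, 217, 23, 23) 301.0
((366.1666564941406, 228.8333282470703), 12.249826431274414) ((356.5, 255.5), 15.700418472290039) (array([ 0.55974445, -0.09716669,  0.09652107]), np.float64(0.0019096848784140204))
foot [ 535.5 -102.9   22.9   61.    18.9] (350, 238, 29, 15) 169.0
[-59.16642243 408.74202541]
```

View pics/c1.png

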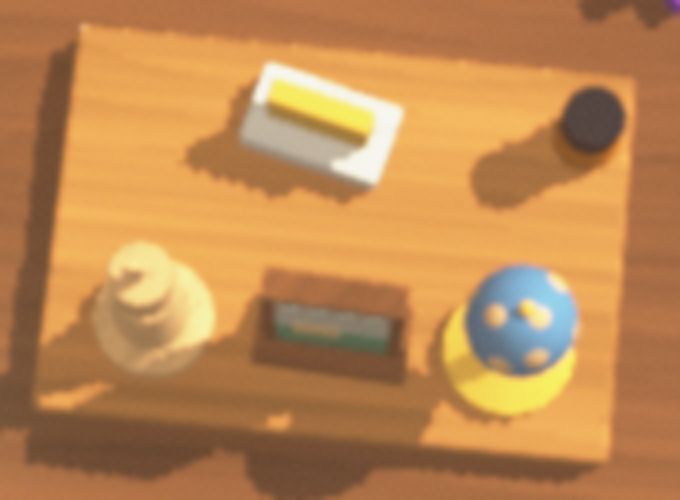

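The crop shows the king head at (140,268) and its foot at (154,317), the frame's top edge at (338,280), the globe ball at (523,318), the bar at (320,110) and the jar cap at (592,120). The stand's top corners are at (82,25), (635,78), (608,460) and (38,408). I'll move the arm over the stand and look closely with the wrist camera.

arm_command:
  deltas:
    - [[1.9,-2.85,0.8,0,0,-3.3],[1.9,-2.85,0.8,0,0,-3.3],[1.9,-2.85,0.8,0,0,-3.3],[1.9,-2.85,0.8,0,0,-3.3],[1.9,-2.85,0.8,0,0,-3.3],[1.9,-2.85,0.8,0,0,-3.3],[1.9,-2.85,0.8,0,0,-3.3],[1.9,-2.85,0.8,0,0,-3.3],[1.9,-2.85,0.8,0,0,-3.3],[1.9,-2.85,0.8,0,0,-3.3],[1.9,-2.85,0.8,0,0,-3.3],[1.9,-2.85,0.8,0,0,-3.3]]
  gripper: 1

```text
t: 1.1
tool_pos: [0.4182, 0.2256, 0.3335]
orientation: [-1.528, -2.745, 0.0]
force: [0.4, 0.0, -0.1]
opening: 0.0929
gripper_force: 0.0
```

arm_command:
  deltas:
    - [[1.9,-2.85,0.4,0,0,-3.3],[1.9,-2.85,0.4,0,0,-3.3],[1.9,-2.85,0.4,0,0,-3.3],[1.9,-2.85,0.4,0,0,-3.3],[1.9,-2.85,0.4,0,0,-3.3],[1.9,-2.85,0.4,0,0,-3.3],[1.9,-2.85,0.4,0,0,-3.3],[1.9,-2.85,0.4,0,0,-3.3],[0,0,0,0,0,0],[0,0,0,0,0,0]]

```text
t: 1.93
tool_pos: [0.5701, -0.0024, 0.3644]
orientation: [-2.113, -2.323, 0.002]
force: [0.1, 0.9, 0.1]
opening: 0.0932
gripper_force: 0.0
```

```bash
python3 - <<'E'
from h import *
s=monitor.read_state();print(s['t'],s['tool_pos'],s['orientation'],s['q'])
W=M('wrist');i=eyes.read_camera('wrist');cv2.imwrite('pics/w0.png',i)
print(ray(W,(320,240)))
T=M('top');C=[onz(T,(235+x/4,150+y/4),.02)[:2]*1000 for x,y in [(82,25),(635,78),(608,460),(38,408)]]
print(np.round(C),cv2.minAreaRect(np.array(C,np.float32)))
for n,(x,y),z in [('kinghead',(140,268),.132),('kingfoot',(154,317),.025),('frametop',(338,279),.125),('jar',(592,120),.065)]: print(n,np.round(onz(T,(235+x/4,150+y/4),z)*1000))
E
```

```text
1.9333 [ 0.57011196 -0.00241852  0.36441107] [-2.11333423e+00 -2.32259751e+00  1.70874079e-03] [-9.41607742e-02  3.47137788e-02  1.36036705e+00 -1.39176474e-05
  1.74830600e+00 -1.88442510e-01]
(array([0.5646748 , 0.06605093, 0.51256838]), array([ 0.01286189, -0.23117452, -0.97282728]))
[[ 718.  141.]
 [ 710. -156.]
 [ 503. -150.]
 [ 509.  145.]] ((609.960693359375, -4.374267578125), (297.24090576171875, 209.18832397460938), 88.51266479492188)
kinghead [561.  88. 132.]
kingfoot [560.  89.  25.]
frametop [564.  -5. 125.]
jar [ 670. -129.   65.]
```

View pics/w0.png

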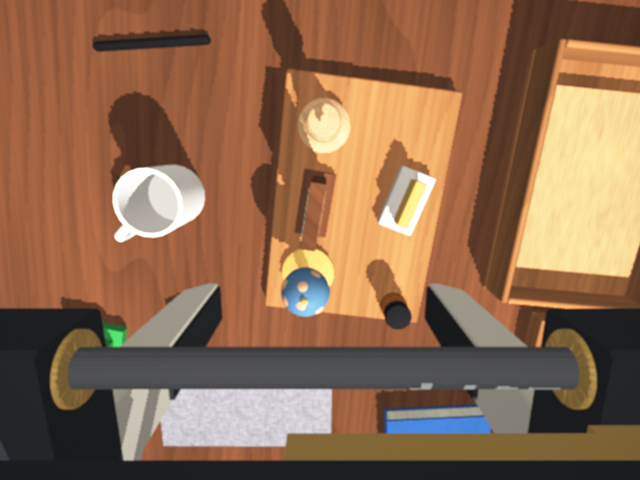

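The wrist view shows the king foot at about (324,126), the frame's top edge from (325,174) to (308,247), the globe ball at (306,292), the bar at (411,203) and the jar at (397,313). I'll zoom in for fine edges.

```bash
python3 - <<'E'
from h import *
i=cv2.imread('pics/w0.png');W=M('wrist');T=M('top')
g=blobs(i,(95,60,60),(125,255,255),(270,250,345,330));c,r=cv2.minEnclosingCircle(g[0]);print('ball',c,r,onz(W,c,.095),tri(T,(366.2,229.5),W,c))
for n,lo,hi,z in [('bar',(22,130,150),(32,255,255),.066),('marble',(0,0,110),(180,60,255),.036)]:
    b=blobs(i,lo,hi,(370,150,450,250));print(n,[(rect(W,k,z),cv2.boundingRect(k)) for k in b[:2]])
h=cv2.cvtColor(i,cv2.COLOR_BGR2HSV)
for p in [(324,140),(324,113),(324,165),(345,125),(355,125),(314,200),(335,200),(305,195)]: print(p,h[p[1],p[0]])
cv2.imwrite('pics/c2.png',cv2.resize(i[85:285,270:390],None,fx=3,fy=3,interpolation=cv2.INTER_CUBIC)[:600])
E
```

```text
ball (305.0, 292.0) 24.020923614501953 [ 0.55865583 -0.09416473  0.095     ] (array([ 0.55901926, -0.0975231 ,  0.0873889 ]), np.float64(0.0012126577658742087))
bar []
marble [(array([670.4,  12.9,  76.5,  46.6,  74.4]), (378, 166, 58, 70))]
(324, 140) [ 22  83 251]
(324, 113) [ 21  93 250]
(324, 165) [ 12 155 155]
(345, 125) [ 23  70 254]
(355, 125) [ 16 138 246]
(314, 200) [ 10 148 155]
(335, 200) [ 15 142 243]
(305, 195) [ 10 146  94]
```

View pics/c2.png

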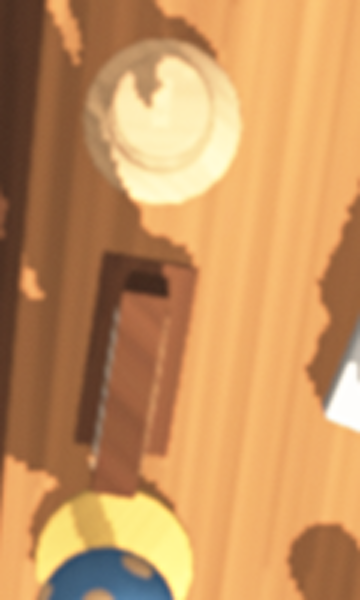

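The zoomed crop shows the king foot circle centred at (163,121) with radius 80. The frame's top-face corners are (122,290), (170,295), (137,493) and (90,487). Its foot corners are (104,253), (197,265), (165,455) and (78,443).

```bash
python3 - <<'E'
from h import *
W=M('wrist')
f=lambda p,z:onz(W,(270+p[0]/3,85+p[1]/3),z)*1000
print('king',f((163,121),.024),f((163,41),.024)-f((163,201),.024))
for P,z in [([(122,290),(170,295),(137,493),(90,487)],.125),([(104,253),(197,265),(165,455),(78,443)],.03)]:
    Q=np.array([f(p,z)[:2] for p in P],np.float32);print(np.round(Q,1).tolist(),Q.mean(0),cv2.minAreaRect(Q))
C=np.array([onz(W,p,.02)[:2]*1000 for p in [(288,69),(461,92),(416,322),(266,304)]],np.float32);print(C,cv2.minAreaRect(C))
E
```

```text
king [562.58084069  92.1044356   24.        ] [-5.97849091 60.75049562  0.        ]
[[554.7000122070312, 33.0], [570.5, 32.900001525878906], [566.0, -35.099998474121094], [549.7999877929688, -34.5]] [560.23175    -0.9435539] ((560.1392822265625, -0.8286628723144531), (68.62586975097656, 16.1884822845459), 86.15523529052734)
[[543.7999877929688, 38.599998474121094], [581.7999877929688, 37.5], [576.7000122070312, -42.400001525878906], [539.5999755859375, -40.79999923706055]] [560.484      -1.7786942] ((560.7254638671875, -1.6559371948242188), (80.47525024414062, 37.98404312133789), 86.9873275756836)
[[ 514.2188   150.73746]
 [ 719.68134  145.47932]
 [ 712.7771  -151.84915]
 [ 506.61716 -145.50279]] ((613.4878540039062, -0.55560302734375), (297.40777587890625, 206.25479125976562), 88.53402709960938)
```

arm_command:
  deltas:
    - [[-0.12,0,-3.2,0,0,-1.05],[-0.12,0,-3.2,0,0,-1.05],[-0.12,0,-3.2,0,0,-1.05],[-0.12,0,-3.2,0,0,-1.05],[-0.12,0,-3.2,0,0,-1.05],[-0.12,0,-3.2,0,0,-1.05],[-0.12,0,-3.2,0,0,-1.05],[-0.12,0,-2.5,0,0,-1.05],[0,0,-1.0,0,0,0],[0,0,0,0,0,0],[0,0,0,0,0,0]]

```text
t: 2.9
tool_pos: [0.5602, -0.0, 0.1072]
orientation: [-2.274, -2.168, -0.0]
force: [0.0, 0.3, 0.7]
opening: 0.0931
gripper_force: 0.0
```

arm_command:
  deltas:
    - [[0,0,0,0,0,0],[0,0,0,0,0,0],[0,0,0,0,0,0],[0,0,0,0,0,0],[0,0,0,0,0,0],[0,0,0,0,0,0],[0,0,0,0,0,0],[0,0,0,0,0,0]]
  gripper: -1
  squeeze: 20

```text
t: 3.57
tool_pos: [0.5601, -0.0008, 0.1064]
orientation: [-2.276, -2.166, 0.0]
force: [-0.3, 0.2, -0.2]
opening: 0.0442
gripper_force: 0.0
```

arm_command:
  deltas:
    - [[0,0,0,0,0,0],[0,0,0,0,0,0],[0,0,0,0,0,0],[0,0,0,0,0,0],[0,0,0,0,0,0],[0,0,0,0,0,0],[0,0,0,0,0,0]]

```text
t: 4.15
tool_pos: [0.56, -0.0008, 0.1063]
orientation: [-2.276, -2.166, 0.0]
force: [-0.1, 0.2, -0.7]
opening: 0.0159
gripper_force: 20.0
```

arm_command:
  deltas:
    - [[0,0,1.5,0,0,0],[0,0,3,0,0,0],[0,0,4,0,0,0],[0,0,4,0,0,0],[0,0,2.5,0,0,0],[-0.4,-1.6,0,0,0,0],[-0.8,-3.2,0,0,0,0],[-0.8,-3.2,0,0,0,0],[-0.8,-3.2,0,0,0,0],[-0.8,-3.2,0,0,0,0],[-0.8,-3.2,0,0,0,0],[-0.8,-3.2,0,0,0,0]]

```text
t: 5.15
tool_pos: [0.5073, -0.2101, 0.2562]
orientation: [-2.275, -2.166, 0.0]
force: [0.8, -0.0, -2.0]
opening: 0.0158
gripper_force: 20.0
```

arm_command:
  deltas:
    - [[-0.8,-3.2,0,0,0,0],[-0.8,-3.2,0,0,0,0],[-0.8,-3.2,0,0,0,0],[-0.4,-2.2,0,0,0,0],[0,0,-2,0,0,0],[0,0,-3,0,0,0],[0,0,-3,0,0,0],[0,0,-3,0,0,0],[0,0,-2,0,0,0],[0,0,-1,0,0,0],[0,0,0,0,0,0],[0,0,0,0,0,0]]

```text
t: 6.15
tool_pos: [0.4802, -0.3268, 0.1167]
orientation: [-2.275, -2.166, 0.0]
force: [-0.5, 0.1, -1.1]
opening: 0.0157
gripper_force: 20.0
```

arm_command:
  deltas:
    - [[0,0,-1.2,0,0,0],[0,0,-0.8,0,0,0],[0,0,-0.4,0,0,0],[0,0,-0.2,0,0,0],[0,0,-0.1,0,0,0],[0,0,0,0,0,0],[0,0,0,0,0,0]]

```text
t: 6.73
tool_pos: [0.4804, -0.3269, 0.0898]
orientation: [2.275, 2.165, 0.0]
force: [-0.2, 0.5, -2.4]
opening: 0.0161
gripper_force: 20.0
```

arm_command:
  deltas:
    - [[0,0,0,0,0,0],[0,0,0,0,0,0],[0,0,0,0,0,0],[0,0,0,0,0,0],[0,0,0,0,0,0]]
  gripper: 0

```text
t: 7.15
tool_pos: [0.4803, -0.3269, 0.0897]
orientation: [2.275, 2.165, 0.0]
force: [0.4, -0.3, -0.9]
opening: 0.0435
gripper_force: 0.0
```

arm_command:
  deltas:
    - [[0,0,2,0,0,0],[0,0,3.5,0,0,0],[0,0,4,0,0,0],[0,0,3.5,0,0,0],[1.13,3.3,0,0,0,0],[1.13,3.3,0,0,0,0],[1.13,3.3,0,0,0,0],[1.13,3.3,0,0,0,0],[1.13,3.3,0,0,0,0],[1.13,3.3,0,0,0,0],[1.1,3.3,0,0,0,0],[0,0,0,0,0,0]]
  gripper: 1

```text
t: 8.15
tool_pos: [0.5602, -0.0902, 0.2196]
orientation: [-2.27, -2.17, -0.004]
force: [-0.5, -0.1, 0.7]
opening: 0.093
gripper_force: 0.0
```

arm_command:
  deltas:
    - [[0,0,-2,0,0,0],[0,0,-3,0,0,0],[0,0,-3,0,0,0],[0,0,-2.5,0,0,0],[0,0,-1.5,0,0,0],[0,0,-0.5,0,0,0],[0,0,0,0,0,0],[0,0,0,0,0,0]]

```text
t: 8.82
tool_pos: [0.5594, -0.0961, 0.0953]
orientation: [2.275, 2.165, 0.001]
force: [0.7, 0.4, -0.6]
opening: 0.0929
gripper_force: 0.0
```

arm_command:
  deltas:
    - [[0,0,0,0,0,0],[0,0,0,0,0,0],[0,0,0,0,0,0],[0,0,0,0,0,0],[0,0,0,0,0,0],[0,0,0,0,0,0],[0,0,0,0,0,0],[0,0,0,0,0,0],[0,0,0,0,0,0]]
  gripper: -1
  squeeze: 25

```text
t: 9.57
tool_pos: [0.559, -0.0958, 0.0946]
orientation: [2.276, 2.166, -0.0]
force: [-1.0, 0.7, 2.6]
opening: 0.0546
gripper_force: 25.0
```

```bash
python3 - <<'E'
from h import *
s=monitor.read_state();print(s['tool_pos'],s['opening'],s['gripper_force'])
i=eyes.read_camera('wrist');cv2.imwrite('pics/w1.png',i)
E
```

```text
[ 0.55896012 -0.09581076  0.09461337] 0.05463492517776053 25.000479519367218
```

View pics/w1.png

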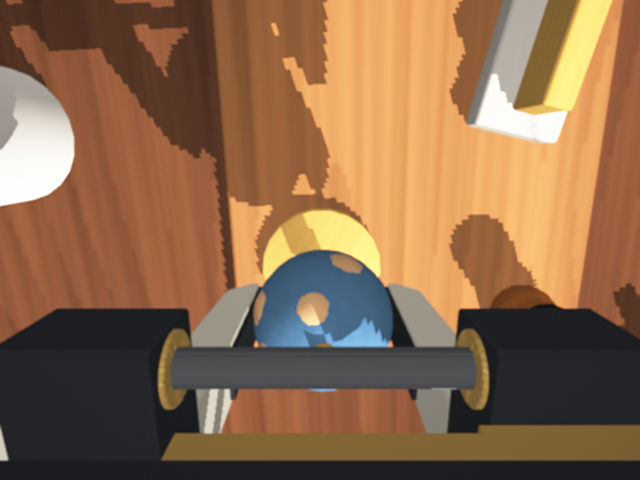

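The wrist view shows the ball centred between the fingers at column 323. The top edge of its foot is at row 209, spanning columns 263–380.

```bash
python3 - <<'E'
from h import *
W=M('wrist')
for z in (.022,.026,.03): print(onz(W,(321.5,209),z)*1000, (onz(W,(263,267),z)-onz(W,(380,267),z))*1000)
E
```

```text
[560.66827084 -61.43870056  22.        ] [-69.12740642   3.35875325   0.        ]
[560.7132614  -60.81617165  26.        ] [-67.87479486   3.29789153   0.        ]
[560.75825195 -60.19364274  30.        ] [-66.6221833   3.2370298   0.       ]
```

arm_command:
  deltas:
    - [[0,0,1,0,0,0],[0,0,2,0,0,0],[0,0,3,0,0,0],[0,-1.5,0,0,0,0],[0.2,-3,0,0,0,0],[0.2,-3.2,0,0,0,0],[0.2,-3.2,0,0,0,0],[0.2,-3.2,0,0,0,0],[0.1,-3.2,0,0,0,0],[0.1,-3,0,0,0,0],[0.1,-1.97,0,0,0,0],[0,0,-1.5,0,0,0]]

```text
t: 10.62
tool_pos: [0.5709, -0.3241, 0.143]
orientation: [2.275, 2.157, 0.0]
force: [1.6, 0.4, -1.2]
opening: 0.0551
gripper_force: 25.0
```

arm_command:
  deltas:
    - [[0,0,-2,0,0,0],[0,0,-2,0,0,0],[0,0,-1.2,0,0,0],[0,0,-0.6,0,0,0],[0,0,-0.3,0,0,0],[0,0,-0.05,0,0,0],[0,0,0,0,0,0],[0,0,0,0,0,0]]

```text
t: 11.28
tool_pos: [0.5708, -0.3188, 0.0792]
orientation: [2.274, 2.165, 0.001]
force: [0.2, -0.2, -3.0]
opening: 0.0549
gripper_force: 25.0
```

arm_command:
  deltas:
    - [[0,0,-0.08,0,0,0],[0,0,-0.05,0,0,0],[0,0,0,0,0,0],[0,0,0,0,0,0]]

```text
t: 11.62
tool_pos: [0.5705, -0.3188, 0.0776]
orientation: [2.275, 2.165, 0.001]
force: [-1.3, 0.6, 3.1]
opening: 0.0553
gripper_force: 25.0
```

arm_command:
  deltas:
    - [[0,0,0,0,0,0],[0,0,0,0,0,0],[0,0,0,0,0,0],[0,0,0,0,0,0],[0,0,0,0,0,0],[0,0,2,0,0,0],[0,0,3.5,0,0,0],[0,0,4,0,0,0],[0,0,4,0,0,0],[0,0,4,0,0,0]]
  gripper: 0.65

```text
t: 12.45
tool_pos: [0.5696, -0.3182, 0.2532]
orientation: [-2.275, -2.165, 0.0]
force: [0.9, -1.1, -0.2]
opening: 0.0764
gripper_force: 0.0
```

arm_command:
  deltas:
    - [[0,1.7,0,0,0,0],[-0.08,3.6,0,0,0,0],[-0.08,3.6,0,0,0,0],[-0.08,3.6,0,0,0,0],[-0.08,3.6,0,0,0,0],[-0.08,3.6,0,0,0,0],[-0.08,3.6,0,0,0,0],[-0.08,3.6,0,0,0,0],[-0.08,3.6,0,0,0,0],[-0.08,3.6,0,0,0,0],[-0.08,3.6,0,0,0,0],[0,3.15,0,0,0,0]]
  gripper: 0.6

```text
t: 13.45
tool_pos: [0.5615, 0.0923, 0.2518]
orientation: [-2.275, -2.166, -0.001]
force: [-0.2, 0.1, 0.6]
opening: 0.0743
gripper_force: 0.0
```

arm_command:
  deltas:
    - [[0,0,0,0,0,0],[0,0,0,0,0,0],[0,0,-2,0,0,0],[0,0,-3.5,0,0,0],[0,0,-3.5,0,0,0],[0,0,-2.5,0,0,0],[0,0,-1.5,0,0,0],[0,0,-0.8,0,0,0],[0,0,-0.2,0,0,0],[0,0,0,0,0,0],[0,0,0,0,0,0]]

```text
t: 14.37
tool_pos: [0.563, 0.0895, 0.1132]
orientation: [2.275, 2.164, 0.003]
force: [-0.2, 0.9, 0.0]
opening: 0.0744
gripper_force: 0.0
```

arm_command:
  deltas:
    - [[0,0,0,0,0,0],[0,0,0,0,0,0],[0,0,0,0,0,0],[0,0,0,0,0,0],[0,0,0,0,0,0],[0,0,0,0,0,0],[0,0,0,0,0,0],[0,0,0,0,0,0],[0,0,0,0,0,0],[0,0,0,0,0,0],[0,0,0,0,0,0]]
  gripper: -1
  squeeze: 25

```text
t: 15.28
tool_pos: [0.5619, 0.09, 0.1117]
orientation: [-2.276, -2.166, 0.0]
force: [-1.1, -0.3, 2.0]
opening: 0.0348
gripper_force: 25.0
```

The opening is 34.8 mm, so the pad tips have caught the 36 mm collar. I'll regrip 6 mm higher, on the head.

arm_command:
  deltas:
    - [[0,0,0,0,0,0],[0,0,0,0,0,0],[0,0,0,0,0,0],[0,0,0.4,0,0,0],[0,0,0.2,0,0,0],[0,0,0,0,0,0]]
  gripper: 0

```text
t: 15.78
tool_pos: [0.5624, 0.09, 0.1185]
orientation: [2.275, 2.165, 0.001]
force: [0.1, 0.4, 0.2]
opening: 0.0465
gripper_force: 0.0
```

arm_command:
  deltas:
    - [[0,0,0,0,0,0],[0,0,0,0,0,0],[0,0,0,0,0,0],[0,0,0,0,0,0],[0,0,0,0,0,0],[0,0,0,0,0,0]]
  gripper: -1

```text
t: 16.28
tool_pos: [0.5619, 0.09, 0.1176]
orientation: [-2.276, -2.166, 0.0]
force: [0.5, -0.5, 0.1]
opening: 0.032
gripper_force: 25.0
```

arm_command:
  deltas:
    - [[0,0,1.5,0,0,0],[0,0,3,0,0,0],[0,0,3.5,0,0,0],[0,0,2.5,0,0,0],[-0.6,-1.5,0,0,0,0],[-1.3,-3.2,0,0,0,0],[-1.3,-3.2,0,0,0,0],[-1.3,-3.2,0,0,0,0],[-1.3,-3.2,0,0,0,0],[-1.3,-3.2,0,0,0,0],[-1.3,-3.2,0,0,0,0],[-1.3,-3.2,0,0,0,0]]

```text
t: 17.28
tool_pos: [0.4638, -0.1502, 0.2222]
orientation: [-2.275, -2.166, 0.0]
force: [0.7, -0.1, -2.5]
opening: 0.0313
gripper_force: 25.0
```

arm_command:
  deltas:
    - [[-1.3,-3.2,0,0,0,0],[-1.3,-3.2,0,0,0,0],[-1.3,-3.2,0,0,0,0],[-1.3,-3.2,0,0,0,0],[-1.3,-3.2,0,0,0,0],[-0.9,-3.0,0,0,0,0],[-0.2,-2.5,0,0,0,0],[0,0,0,0,0,0],[0,0,-2,0,0,0],[0,0,-3,0,0,0],[0,0,-3,0,0,0],[0,0,-2,0,0,0]]

```text
t: 18.28
tool_pos: [0.3879, -0.3623, 0.1193]
orientation: [-2.273, -2.163, -0.001]
force: [0.0, -0.2, -2.6]
opening: 0.0313
gripper_force: 25.0
```

arm_command:
  deltas:
    - [[0,0,-0.9,0,0,0],[0,0,-0.4,0,0,0],[0,0,-0.1,0,0,0],[0,0,0,0,0,0],[0,0,0,0,0,0]]

```text
t: 18.7
tool_pos: [0.3899, -0.3649, 0.1105]
orientation: [2.274, 2.164, -0.0]
force: [-1.4, 0.4, -2.0]
opening: 0.0316
gripper_force: 25.0
```

arm_command:
  deltas:
    - [[0,0.4,-0.5,0,0,0],[0,0.4,-0.2,0,0,0],[0,0.2,-0.1,0,0,0],[0,0,-0.1,0,0,0],[0,0,-0.05,0,0,0],[0,0,0,0,0,0],[0,0,0,0,0,0]]

```text
t: 19.28
tool_pos: [0.3891, -0.3546, 0.1006]
orientation: [2.275, 2.165, -0.001]
force: [-3.5, 0.1, 6.9]
opening: 0.0315
gripper_force: 25.0
```

arm_command:
  deltas:
    - [[0,0,0,0,0,0],[0,0,0,0,0,0],[0,0,0,0,0,0],[0,0,0,0,0,0],[0,0,0,0,0,0]]
  gripper: 0.1

```text
t: 19.7
tool_pos: [0.389, -0.3539, 0.099]
orientation: [-2.276, -2.166, -0.0]
force: [-0.2, -0.2, 0.8]
opening: 0.0509
gripper_force: 0.0
```

arm_command:
  deltas:
    - [[0,0,2,0,0,0],[0,0,4,0,0,0],[0,0,4,0,0,0],[0,0,4,0,0,0],[1.2,1.6,0,0,0,-1],[2.2,2.8,0,0,0,-1],[2.2,2.8,0,0,0,-1],[2.2,2.8,0,0,0,-1],[2.2,2.8,0,0,0,-1],[2.2,2.8,0,0,0,-1],[2.2,2.8,0,0,0,-1],[2.2,2.8,0,0,0,-1]]

```text
t: 20.7
tool_pos: [0.5558, -0.1403, 0.2391]
orientation: [2.422, 2.001, 0.0]
force: [0.5, -0.7, 0.2]
opening: 0.0512
gripper_force: 0.0
```

arm_command:
  deltas:
    - [[2.2,2.8,0,0,0,-1],[2.2,2.8,0,0,0,-1],[2.2,2.8,0,0,0,-1],[2.2,2.8,0,0,0,-1],[2.2,2.8,0,0,0,-0.7],[0.75,1.35,0,0,0,0],[0,0,0,0,0,0],[0,0,0,0,0,0],[0,0,0,0,0,0]]

```text
t: 21.45
tool_pos: [0.672, 0.0109, 0.2388]
orientation: [-2.501, -1.901, 0.001]
force: [0.6, -0.0, 0.3]
opening: 0.0511
gripper_force: 0.0
```

```bash
python3 - <<'E'
from h import *
s=monitor.read_state();print(s['t'],s['tool_pos'],s['orientation'])
W=M('wrist');i=eyes.read_camera('wrist');cv2.imwrite('pics/w2.png',i)
t=eyes.read_camera('top');cv2.imwrite('pics/t2.png',t)
print(proj(W,(.6725,.0115,.066)))
E
```

```text
21.45 [0.67204095 0.01085662 0.23879404] [-2.50131920e+00 -1.90064252e+00  1.32932303e-03]
[322.49803393 230.42933434]
```

View pics/w2.png

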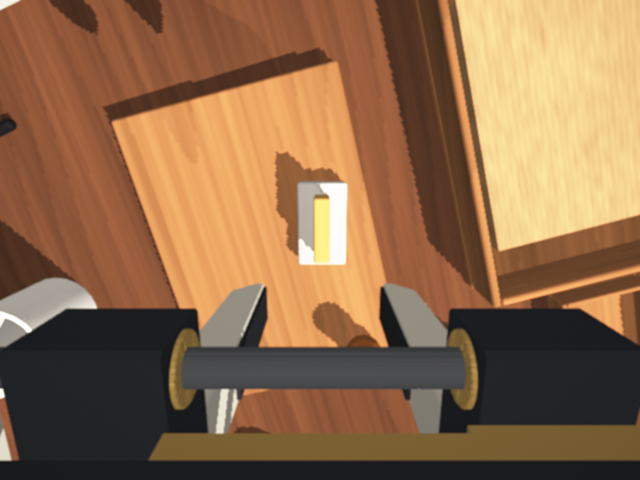

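The bar is at (322,229), against a prediction of (322.5,230.4), and it is aligned with the fingers. I'll descend and grip.

arm_command:
  deltas:
    - [[0,0,-2,0,0,0],[0,0,-3.5,0,0,0],[0,0,-4,0,0,0],[0,0,-3.5,0,0,0],[0,0,-2.5,0,0,0],[0,0,-1.5,0,0,0],[0,0,-0.7,0,0,0],[0,0,-0.1,0,0,0],[0,0,0,0,0,0],[0,0,0,0,0,0]]

```text
t: 22.38
tool_pos: [0.6742, 0.0112, 0.0639]
orientation: [2.499, 1.899, 0.005]
force: [0.4, -0.1, 0.4]
opening: 0.0514
gripper_force: 0.0
```

arm_command:
  deltas:
    - [[0,0,0,0,0,0],[0,0,0,0,0,0],[0,0,0,0,0,0],[0,0,0,0,0,0],[0,0,0,0,0,0],[0,0,0,0,0,0],[0,0,0,0,0,0],[0,0,0,0,0,0],[0,0,0,0,0,0]]
  gripper: -1
  squeeze: 35

```text
t: 23.13
tool_pos: [0.6722, 0.0116, 0.0611]
orientation: [-2.501, -1.901, 0.001]
force: [-2.8, 0.7, 2.3]
opening: 0.0138
gripper_force: 35.0
```

arm_command:
  deltas:
    - [[0,0,1,0,0,0],[0,0,2.5,0,0,0],[0,0,2.5,0,0,0],[-0.7,1.4,0,0,0,0],[-1.5,3,0,0,0,2.2],[-1.5,3,0,0,0,2.2],[-1.5,3,0,0,0,2.2],[-1.5,3,0,0,0,2.2],[-1.5,3,0,0,0,2.2],[-1.5,3,0,0,0,2.2],[-1.5,3,0,0,0,2.2],[-1.5,3,0,0,0,2.2]]

```text
t: 24.13
tool_pos: [0.5435, 0.2671, 0.1203]
orientation: [-2.178, -2.263, 0.001]
force: [0.8, 0.6, -3.0]
opening: 0.014
gripper_force: 35.0
```

arm_command:
  deltas:
    - [[-1.5,3,0,0,0,2.2],[-1.5,3,0,0,0,2.2],[-0.5,0.4,0,0,0,0],[0,0,0,0,0,0],[0,0,0,0,0,0]]

```text
t: 24.55
tool_pos: [0.5097, 0.3295, 0.1204]
orientation: [2.091, 2.344, -0.002]
force: [-0.2, -0.1, -3.5]
opening: 0.014
gripper_force: 35.0
```

```bash
python3 - <<'E'
from h import *
s=monitor.read_state();print(s['t'],s['tool_pos'],s['orientation'],s['opening'])
W=M('wrist');i=eyes.read_camera('wrist');cv2.imwrite('pics/w3.png',i)
a=cv2.imread('pics/top0.png');T=M('top');k=blobs(a,(0,0,190),(180,70,255),(115,195,205,300))[0]
x,y=[],[]
r=cv2.minAreaRect(k);print(np.round([onz(T,p,.014)[:2]*1000 for p in cv2.boxPoints(r)]).tolist())
k=[proj(W,p) for p in [(.5105,.330,.014)]];print(k)
E
```

```text
24.55 [0.50967332 0.3295224  0.12044181] [ 2.09135448e+00  2.34412849e+00 -1.70690599e-03] 0.013983860691826416
[[583.0, 391.0], [591.0, 280.0], [435.0, 261.0], [427.0, 370.0]]
[array([323.03820589, 250.98348139])]
```

View pics/w3.png

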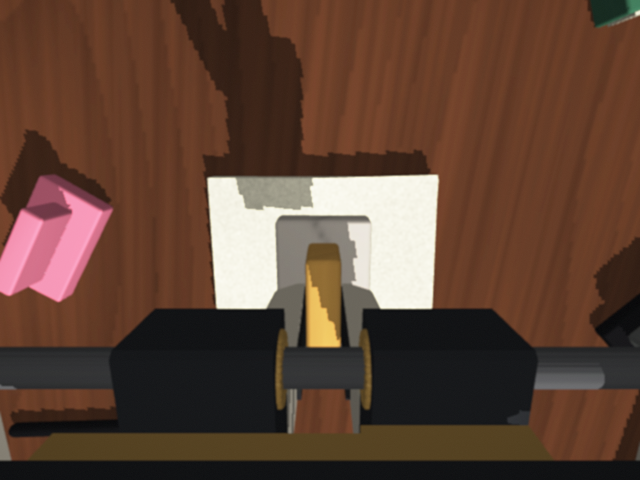

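The wrist view shows the far edge of the notes from (208,178) to (437,175). The paperweight is held centrally above them. I'll check the centre from that edge.

```bash
python3 - <<'E'
from h import *
W=M('wrist');a,b=[onz(W,p,.014)[:2]*1000 for p in [(208,178),(437,175)]]
u=(b-a)/np.linalg.norm(b-a);print(np.linalg.norm(b-a),np.degrees(np.arctan2(u[1],u[0])),(a+b)/2+52.5*np.array([u[1],-u[0]]))
E
```

```text
147.43648042656085 7.246948188452057 [511.7685656  326.48914335]
```

arm_command:
  deltas:
    - [[0.1,-0.2,-1.5,0,0,0],[0,0,-2,0,0,0],[0,0,-1.5,0,0,0],[0,0,-0.8,0,0,0],[0,0,-0.3,0,0,0],[0,0,-0.2,0,0,0],[0,0,-0.1,0,0,0],[0,0,0,0,0,0],[0,0,0,0,0,0],[0,0,0,0,0,0]]

```text
t: 25.43
tool_pos: [0.512, 0.3278, 0.0581]
orientation: [2.092, 2.343, 0.002]
force: [-0.8, 0.5, -4.0]
opening: 0.0137
gripper_force: 35.0
```

arm_command:
  deltas:
    - [[0,0,-0.1,0,0,0],[0,0,-0.1,0,0,0],[0,0,-0.06,0,0,0],[0,0,0,0,0,0],[0,0,0,0,0,0]]

```text
t: 25.85
tool_pos: [0.5116, 0.3277, 0.0551]
orientation: [2.093, 2.343, 0.001]
force: [-1.0, -0.9, 3.1]
opening: 0.0136
gripper_force: 35.0
```

arm_command:
  deltas:
    - [[0,0,0,0,0,0],[0,0,0,0,0,0],[0,0,0,0,0,0],[0,0,0,0,0,0],[0,0,0,0,0,0],[0,0,1,0,0,0],[0,0,3,0,0,0],[0,0,4,0,0,0],[0,0,4,0,0,0],[0,0,4,0,0,0],[0,0,3,0,0,0],[0,0,0,0,0,0]]
  gripper: 0

```text
t: 26.85
tool_pos: [0.5146, 0.3292, 0.2549]
orientation: [2.089, 2.34, 0.02]
force: [0.5, 0.4, 0.9]
opening: 0.0467
gripper_force: 0.0
```

```bash
python3 - <<'E'
from h import *
s=monitor.read_state();print(s['t'],s['tool_pos'],s['orientation'],s['opening'])
t=eyes.read_camera('top');cv2.imwrite('pics/t3.png',t)
w=eyes.read_camera('wrist');W=M('wrist');b=blobs(w,(15,100,100),(35,255,255),(250,180,400,310))
print([rect(W,k,.06) for k in b[:2]])
cv2.imwrite('pics/t3c.png',np.vstack([t[150:370,110:510],cv2.resize(w,(400,300))]))
E
```

```text
26.85 [0.51462504 0.32924628 0.25486565] [2.08934832 2.33961113 0.02026602] 0.046676569914013144
[array([509.8, 328.5,  12.4,  56.3,   6.6])]
```

View pics/t3c.png

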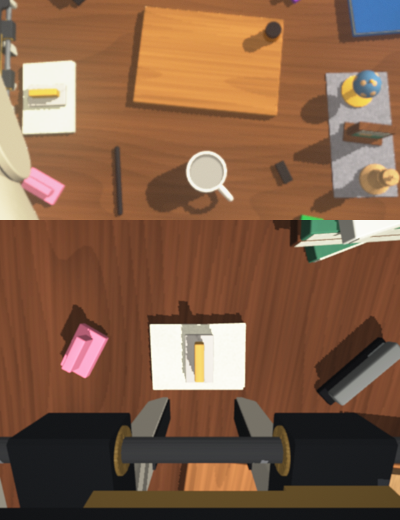

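The paperweight lies flat on the notes, with the bar at (509.8,328.5) and yaw 6.6°. All three ornaments stand on the mat and the stand is clear apart from the jar. Now I'll put them back, king first.

arm_command:
  deltas:
    - [[-0.3,-2,0,0,0,0],[-0.65,-3.6,0,0,0,-0.55],[-0.65,-3.6,0,0,0,-0.55],[-0.65,-3.6,0,0,0,-0.55],[-0.65,-3.6,0,0,0,-0.55],[-0.65,-3.6,0,0,0,-0.55],[-0.65,-3.6,0,0,0,-0.55],[-0.65,-3.6,0,0,0,-0.55],[-0.65,-3.6,0,0,0,-0.55],[-0.65,-3.6,0,0,0,-0.55],[-0.65,-3.6,0,0,0,-0.55],[-0.65,-3.6,0,0,0,-0.55]]
  gripper: 0.2

```text
t: 27.95
tool_pos: [0.4353, -0.0897, 0.2428]
orientation: [-2.212, -2.227, 0.002]
force: [0.2, 1.5, -0.5]
opening: 0.0558
gripper_force: 0.0
```

arm_command:
  deltas:
    - [[-0.65,-3.6,0,0,0,-0.55],[-0.65,-3.6,0,0,0,-0.55],[-0.65,-3.6,0,0,0,-0.55],[-0.65,-3.6,0,0,0,-0.55],[-0.65,-3.6,0,0,0,-0.55],[-0.65,-3.6,0,0,0,-0.55],[-0.65,-3.6,0,0,0,0],[-0.3,-1.5,0,0,0,0],[0,0,0,0,0,0],[0,0,0,0,0,0],[0,0,0,0,0,0]]

```text
t: 28.87
tool_pos: [0.3884, -0.3541, 0.2435]
orientation: [-2.275, -2.164, -0.001]
force: [-0.4, -0.4, 0.1]
opening: 0.0558
gripper_force: 0.0
```

```bash
python3 - <<'E'
from h import *
s=monitor.read_state();print(s['t'],s['tool_pos'],s['orientation'],s['opening'])
w=eyes.read_camera('wrist');W=M('wrist');cv2.imwrite('pics/w4.png',w);print(proj(W,(.389,-.3545,.130)),proj(W,(.389,-.3545,.005)))
E
```

```text
28.8667 [ 0.38838665 -0.35412617  0.2435279 ] [-2.27472710e+00 -2.16367865e+00 -9.15951569e-04] 0.055769943294163835
[322.3555592  249.93206134] [322.62586607 218.19119853]
```

View pics/w4.png

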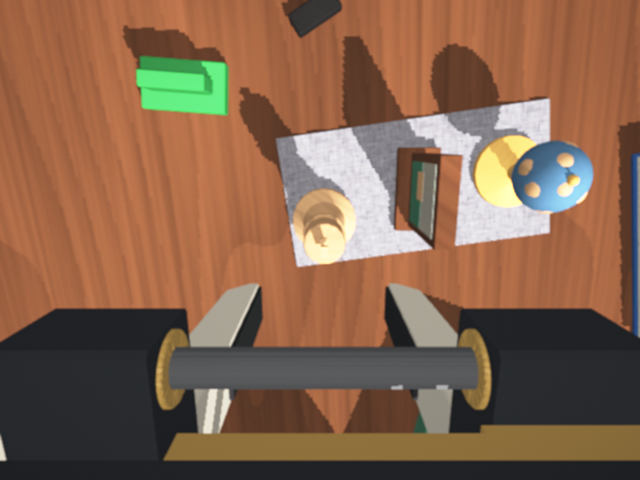

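The king's head is at (323,238), directly under the gripper as expected. I'll descend on it.

arm_command:
  deltas:
    - [[0.05,0,-2,0,0,0],[0,0,-3.5,0,0,0],[0,0,-3.5,0,0,0],[0,0,-2.5,0,0,0],[0,0,-1.6,0,0,0],[0,0,-0.8,0,0,0],[0,0,-0.3,0,0,0],[0,0,0,0,0,0],[0,0,0,0,0,0],[0,0,0,0,0,0]]

```text
t: 29.75
tool_pos: [0.3899, -0.3562, 0.1043]
orientation: [2.274, 2.163, -0.0]
force: [0.2, -0.5, -0.4]
opening: 0.0556
gripper_force: 0.0
```

arm_command:
  deltas:
    - [[0,0,0,0,0,0],[0,0,0,0,0,0],[0,0,0,0,0,0],[0,0,0,0,0,0],[0,0,0,0,0,0],[0,0,0,0,0,0],[0,0,0,0,0,0],[0,0,0,0,0,0]]
  gripper: -1
  squeeze: 25

```text
t: 30.42
tool_pos: [0.389, -0.3556, 0.1028]
orientation: [2.277, 2.164, -0.0]
force: [-1.4, 0.1, 2.7]
opening: 0.0315
gripper_force: 25.0
```

arm_command:
  deltas:
    - [[0,0,1.5,0,0,0],[0,0,3,0,0,0],[0,0,3.5,0,0,0],[0,0,2.5,0,0,0],[0.6,1.5,0,0,0,0],[1.25,3.2,0,0,0,0],[1.25,3.2,0,0,0,0],[1.25,3.2,0,0,0,0],[1.25,3.2,0,0,0,0],[1.25,3.2,0,0,0,0],[1.25,3.2,0,0,0,0],[1.25,3.2,0,0,0,0]]

```text
t: 31.42
tool_pos: [0.4823, -0.1147, 0.2068]
orientation: [-2.276, -2.164, 0.001]
force: [0.6, -0.5, -2.5]
opening: 0.0318
gripper_force: 25.0
```

arm_command:
  deltas:
    - [[1.25,3.2,0,0,0,0],[1.25,3.2,0,0,0,0],[1.25,3.2,0,0,0,0],[1.25,3.2,0,0,0,0],[1.25,3.2,0,0,0,0],[1.25,3.2,0,0,0,0],[0.45,1.3,0,0,0,0],[0,0,0,0,0,0],[0,0,-2,0,0,0],[0,0,-2.5,0,0,0],[0,0,-2,0,0,0],[0,0,0,0,0,0]]

```text
t: 32.42
tool_pos: [0.5581, 0.0872, 0.1369]
orientation: [-2.273, -2.16, 0.012]
force: [-0.1, 0.2, -3.3]
opening: 0.0315
gripper_force: 25.0
```

arm_command:
  deltas:
    - [[0,0,0,0,0,0],[0,0,0,0,0,0]]

```text
t: 32.58
tool_pos: [0.5623, 0.0878, 0.1436]
orientation: [2.277, 2.164, 0.001]
force: [0.3, -0.1, -2.7]
opening: 0.0314
gripper_force: 25.0
```

arm_command:
  deltas:
    - [[0,0.1,-1,0,0,0],[0,0,-0.7,0,0,0],[0,0,-0.3,0,0,0],[0,0,-0.2,0,0,0],[0,0,-0.1,0,0,0],[0,0,0,0,0,0],[0,0,0,0,0,0],[0,0,0,0,0,0]]

```text
t: 33.25
tool_pos: [0.5621, 0.0896, 0.1198]
orientation: [2.276, 2.165, 0.001]
force: [-0.6, -0.6, -0.3]
opening: 0.0312
gripper_force: 25.0
```

arm_command:
  deltas:
    - [[0,0,0,0,0,0],[0,0,0,0,0,0],[0,0,0,0,0,0],[0,0,0,0,0,0],[0,0,0,0,0,0],[0,0,1.5,0,0,0],[0,0,3,0,0,0],[0,0,4,0,0,0],[0,0,4,0,0,0],[0,0,1.5,0,0,0],[0,0,0,0,0,0],[0,0,0,0,0,0]]
  gripper: 0.1

```text
t: 34.25
tool_pos: [0.5627, 0.0896, 0.2609]
orientation: [2.275, 2.163, 0.004]
force: [0.1, 0.8, -1.0]
opening: 0.0514
gripper_force: 0.0
```

arm_command:
  deltas:
    - [[-0.4,-2,0,0,0,0],[-0.7,-3.6,0,0,0,0],[-0.7,-3.6,0,0,0,0],[-0.7,-3.6,0,0,0,0],[-0.7,-3.6,0,0,0,0],[-0.7,-3.6,0,0,0,0],[-0.7,-3.6,0,0,0,0],[-0.7,-3.6,0,0,0,0],[-0.7,-3.6,0,0,0,0],[-0.7,-3.6,0,0,0,0],[-0.7,-3.6,0,0,0,0],[-0.8,-3.6,0,0,0,0]]

```text
t: 35.25
tool_pos: [0.4784, -0.3275, 0.2568]
orientation: [-2.274, -2.162, 0.001]
force: [0.9, -0.0, 0.3]
opening: 0.0513
gripper_force: 0.0
```

arm_command:
  deltas:
    - [[0,0,0,0,0,0],[0,0,0,0,0,0],[0,0,0,0,0,0]]

```text
t: 35.5
tool_pos: [0.4793, -0.3257, 0.2574]
orientation: [-2.275, -2.162, -0.0]
force: [-0.2, -0.8, 0.4]
opening: 0.051
gripper_force: 0.0
```

```bash
python3 - <<'E'
from h import *
s=monitor.read_state();print(s['t'],s['tool_pos'],s['orientation'],s['opening'])
w=eyes.read_camera('wrist');cv2.imwrite('pics/w5.png',w)
t=eyes.read_camera('top');cv2.imwrite('pics/t5.png',t)
# king foot before/after: bright pale mask in top images
for n in ('top0','t5'):
    i=cv2.imread(f'pics/{n}.png');k=blobs(i,(15,40,170),(30,120,255),(255,200,295,250),20);print(n,[(cv2.boundingRect(c),cv2.contourArea(c)) for c in k[:2]])
cv2.imwrite('pics/c5.png',np.vstack([np.hstack([cv2.resize(cv2.imread(f'pics/{n}.png')[150:275,235:400],None,fx=2,fy=2) for n in('top0','t5')]),cv2.resize(w,(660,350))[:350]]))
E
```

```text
35.5 [ 0.47928812 -0.32570543  0.25744651] [-2.27499000e+00 -2.16151032e+00 -4.83814571e-05] 0.05103601579973056
top0 [((263, 211, 26, 26), 285.5)]
t5 [((267, 214, 21, 25), 115.0)]
```

View pics/c5.png

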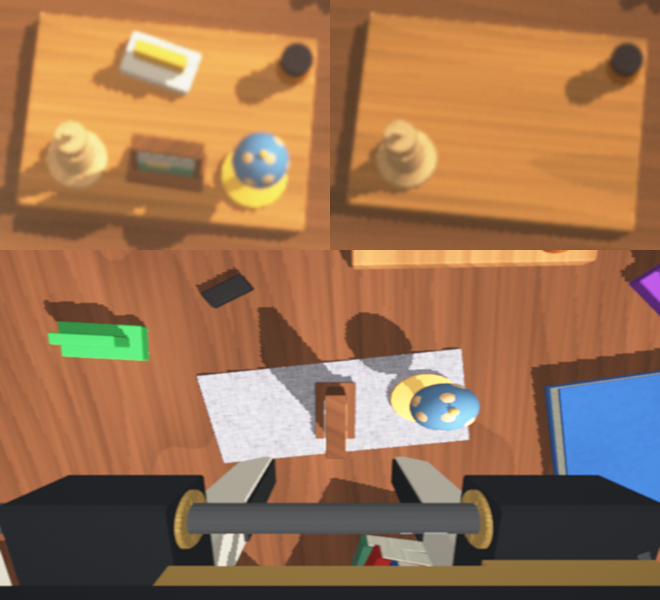

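The king is back on its spot: foot at (76,156) in the before crop and (406-330=76,155) in the after crop. The frame stands square under the gripper, so I'll pick it up next.

arm_command:
  deltas:
    - [[0.1,-0.1,-2,0,0,0],[0,0,-3.5,0,0,0],[0,0,-3.5,0,0,0],[0,0,-3.5,0,0,0],[0,0,-2.5,0,0,0],[0,0,-1.2,0,0,0],[0,0,-0.5,0,0,0],[0,0,0,0,0,0],[0,0,0,0,0,0],[0,0,0,0,0,0]]

```text
t: 36.43
tool_pos: [0.4824, -0.3283, 0.0951]
orientation: [2.273, 2.163, 0.001]
force: [0.7, 0.2, -0.3]
opening: 0.051
gripper_force: 0.0
```

arm_command:
  deltas:
    - [[0,0,0,0,0,0],[0,0,0,0,0,0],[0,0,0,0,0,0],[0,0,0,0,0,0],[0,0,0,0,0,0],[0,0,0,0,0,0],[0,0,0,0,0,0],[0,0,0,0,0,0],[0,0,0,0,0,0]]
  gripper: -1
  squeeze: 20

```text
t: 37.18
tool_pos: [0.4809, -0.3275, 0.0925]
orientation: [-2.277, -2.165, 0.0]
force: [0.3, -0.7, 1.5]
opening: 0.0161
gripper_force: 20.0
```

arm_command:
  deltas:
    - [[0,0,1.5,0,0,0],[0,0,3,0,0,0],[0,0,3.5,0,0,0],[0,0,3,0,0,0],[0,0,1,0,0,0],[0.4,1.5,0,0,0,0],[0.8,3.2,0,0,0,0],[0.8,3.2,0,0,0,0],[0.8,3.2,0,0,0,0],[0.8,3.2,0,0,0,0],[0.8,3.2,0,0,0,0],[0.8,3.2,0,0,0,0]]

```text
t: 38.18
tool_pos: [0.5319, -0.1178, 0.2099]
orientation: [-2.274, -2.163, 0.002]
force: [0.3, -0.0, -1.5]
opening: 0.0159
gripper_force: 20.0
```

arm_command:
  deltas:
    - [[0.8,3.2,0,0,0,0],[0.8,3.2,0,0,0,0],[0.8,3.2,0,0,0,0],[0.3,2.3,0,0,0,0],[0,0,0,0,0,0],[0,0,-1.5,0,0,0],[0,0,-2.5,0,0,0],[0,0,-2.5,0,0,0],[0,0,-1.2,0,0,0],[0,0,0,0,0,0],[0,0,0,0,0,0],[0,0,0,0,0,0]]

```text
t: 39.18
tool_pos: [0.5605, -0.0016, 0.1366]
orientation: [2.276, 2.164, 0.001]
force: [0.4, -0.4, -1.4]
opening: 0.0158
gripper_force: 20.0
```

Target z is 0.1096, so 2.7 cm down.

arm_command:
  deltas:
    - [[0,0,-1,0,0,0],[0,0,-0.8,0,0,0],[0,0,-0.5,0,0,0],[0,0,-0.25,0,0,0],[0,0,-0.15,0,0,0],[0,0,0,0,0,0],[0,0,0,0,0,0],[0,0,0,0,0,0]]

```text
t: 39.85
tool_pos: [0.5601, -0.0015, 0.1094]
orientation: [2.276, 2.165, 0.0]
force: [-3.5, 1.3, 5.8]
opening: 0.0161
gripper_force: 20.0
```

arm_command:
  deltas:
    - [[0,0,0,0,0,0],[0,0,0,0,0,0],[0,0,0,0,0,0],[0,0,0,0,0,0],[0,0,0,0,0,0],[0,0,1.5,0,0,0],[0,0,3,0,0,0],[0,0,4,0,0,0],[0,0,2.5,0,0,0],[0,0,0,0,0,0]]
  gripper: 0.1

```text
t: 40.68
tool_pos: [0.5633, -0.0018, 0.226]
orientation: [2.271, 2.159, 0.011]
force: [0.5, 0.2, 1.2]
opening: 0.0514
gripper_force: 0.0
```

arm_command:
  deltas:
    - [[0,-1.7,0,0,0,0],[0.1,-3,0,0,0,0],[0.1,-3,0,0,0,0],[0.1,-3,0,0,0,0],[0.1,-3,0,0,0,0],[0.1,-3,0,0,0,0],[0.1,-3,0,0,0,0],[0.1,-3,0,0,0,0],[0.1,-3,0,0,0,0],[0.1,-3,0,0,0,0],[0.1,-3,0,0,0,0],[0.05,0,0,0,0,0]]
  gripper: 0.9

```text
t: 41.68
tool_pos: [0.5692, -0.3236, 0.2174]
orientation: [2.281, 2.16, -0.003]
force: [0.9, 0.1, -0.1]
opening: 0.0881
gripper_force: 0.0
```

arm_command:
  deltas:
    - [[0,0,-2,0,0,0],[0,0,-3.5,0,0,0],[0,0,-3.5,0,0,0],[0,0,-2.5,0,0,0],[0,0,-1.3,0,0,0],[0,0,-0.4,0,0,0],[0,0,0,0,0,0],[0,0,0,0,0,0],[0,0,0,0,0,0]]

```text
t: 42.43
tool_pos: [0.5719, -0.3193, 0.0893]
orientation: [2.274, 2.162, 0.001]
force: [0.3, 0.6, 0.6]
opening: 0.0883
gripper_force: 0.0
```

arm_command:
  deltas:
    - [[-0.1,0,-0.6,0,0,0],[0,0,-0.3,0,0,0],[0,0,-0.1,0,0,0],[0,0,0,0,0,0],[0,0,0,0,0,0]]

```text
t: 42.85
tool_pos: [0.5693, -0.3185, 0.0764]
orientation: [-2.277, -2.165, 0.0]
force: [-0.7, 0.5, -0.4]
opening: 0.0884
gripper_force: 0.0
```

arm_command:
  deltas:
    - [[0,0,0,0,0,0],[0,0,0,0,0,0],[0,0,0,0,0,0],[0,0,0,0,0,0],[0,0,0,0,0,0],[0,0,0,0,0,0],[0,0,0,0,0,0],[0,0,0,0,0,0]]
  gripper: -1
  squeeze: 25

```text
t: 43.52
tool_pos: [0.5695, -0.3185, 0.0766]
orientation: [2.277, 2.165, -0.0]
force: [0.3, -0.1, 0.0]
opening: 0.0551
gripper_force: 25.0
```

arm_command:
  deltas:
    - [[0,0,1.5,0,0,0],[0,0,3,0,0,0],[0,0,2.5,0,0,0],[0,1.5,0,0,0,0],[-0.15,3,0,0,0,0],[-0.2,3.2,0,0,0,0],[-0.2,3.2,0,0,0,0],[-0.2,3.2,0,0,0,0],[-0.2,3.2,0,0,0,0],[-0.1,3,0,0,0,0],[0,2,0,0,0,0],[0,0,0,0,0,0]]

```text
t: 44.52
tool_pos: [0.5582, -0.0908, 0.1462]
orientation: [-2.271, -2.167, -0.001]
force: [-0.2, 0.3, -2.9]
opening: 0.0554
gripper_force: 25.0
```

arm_command:
  deltas:
    - [[0,0,0,0,0,0],[0,0,-1.2,0,0,0],[0,0,-1.5,0,0,0],[0,0,-0.7,0,0,0],[0,0,0,0,0,0],[0,0,0,0,0,0],[0,0,0,0,0,0]]

```text
t: 45.1
tool_pos: [0.5591, -0.0961, 0.1128]
orientation: [2.278, 2.164, 0.0]
force: [-0.2, 0.4, -2.8]
opening: 0.0547
gripper_force: 25.0
```

arm_command:
  deltas:
    - [[0,0.05,-0.8,0,0,0],[0,0,-0.5,0,0,0],[0,0,-0.3,0,0,0],[0,0,-0.2,0,0,0],[0,0,-0.1,0,0,0],[0,0,0,0,0,0],[0,0,0,0,0,0],[0,0,0,0,0,0]]

```text
t: 45.77
tool_pos: [0.5591, -0.095, 0.0937]
orientation: [2.276, 2.165, 0.0]
force: [-0.0, 1.6, -1.5]
opening: 0.0552
gripper_force: 25.0
```

arm_command:
  deltas:
    - [[0,0,-0.05,0,0,0],[0,0,0,0,0,0],[0,0,0,0,0,0]]

```text
t: 46.02
tool_pos: [0.5592, -0.0949, 0.0935]
orientation: [2.276, 2.165, 0.001]
force: [-1.7, 2.4, 4.3]
opening: 0.0551
gripper_force: 25.0
```

arm_command:
  deltas:
    - [[0,0,0,0,0,0],[0,0,0,0,0,0],[0,0,0,0,0,0],[0,0,0,0,0,0],[0,0,0,0,0,0],[0,0,1,0,0,0],[0,0,3,0,0,0],[0,0,4,0,0,0],[0,0,4,0,0,0],[0,0,4,0,0,0],[0,0,4,0,0,0],[0,0,4,0,0,0]]
  gripper: 0.6

```text
t: 47.02
tool_pos: [0.5585, -0.0949, 0.3361]
orientation: [2.276, 2.164, 0.001]
force: [2.1, -0.1, 0.2]
opening: 0.0741
gripper_force: 0.0
```

arm_command:
  deltas:
    - [[0.2,1.6,0.7,0,0,1.6],[0.2,1.6,0.7,0,0,1.6],[0.2,1.6,0.7,0,0,1.6],[0.2,1.6,0.7,0,0,1.6],[0.2,1.6,0.7,0,0,1.6],[0.1,1.3,0,0,0,0],[0,0,0,0,0,0],[0,0,0,0,0,0],[0,0,0,0,0,0]]

```text
t: 47.77
tool_pos: [0.5697, -0.0025, 0.3675]
orientation: [-2.121, -2.317, 0.001]
force: [-0.7, 0.1, 0.2]
opening: 0.0744
gripper_force: 0.0
```

```bash
python3 - <<'E'
from h import *
s=monitor.read_state();print(s['t'],s['tool_pos'],s['orientation'],s['opening'])
W=M('wrist');w=eyes.read_camera('wrist');cv2.imwrite('pics/w6.png',w)
g=blobs(w,(95,60,60),(125,255,255),(270,250,345,330));c,r=cv2.minEnclosingCircle(g[0]);print('ball',c,r,onz(W,c,.095))
cv2.imwrite('pics/c6.png',np.hstack([cv2.resize(cv2.imread(f'pics/{n}.png')[60:330,260:390],None,fx=2.2,fy=2.2,interpolation=cv2.INTER_CUBIC) for n in('w0','w6')]))
E
```

```text
47.7667 [ 0.56967138 -0.00245178  0.3675333 ] [-2.12064927e+00 -2.31732129e+00  1.34685329e-03] 0.07435681424536844
ball (306.73077392578125, 290.4230651855469) 23.71843910217285 [ 0.55996224 -0.09458668  0.095     ]
```

View pics/c6.png

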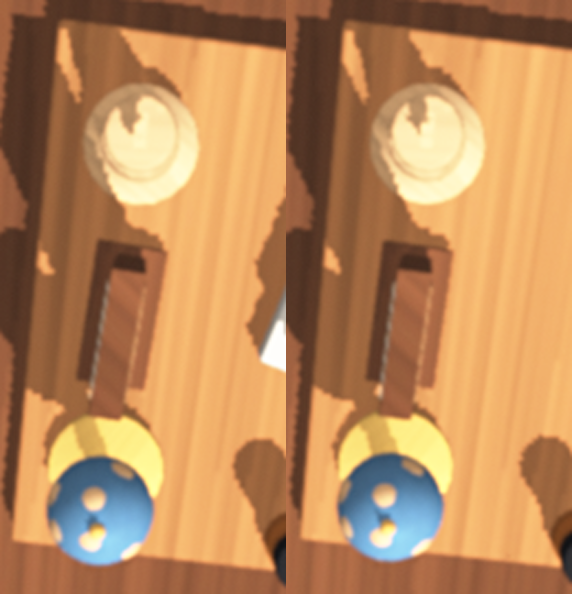

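The before and after crops match within about a millimetre: king at (141,144) and (427-286=141,144), the frame at the same place and angle, and the globe ball at (100,510) and (390-286=104,507). The jar hasn't moved, so I'll hand it in.

```bash
python3 -c "
from plant import ticket;print(ticket.close_job())"
```

```text
the job is handed in; nothing more can be done
None
```

I've handed the job in: the marble paperweight lies flat on the middle of the notes, and the globe, king and frame are back upright on their original spots to within about 1–2 mm, with the jar untouched (about 48 s used).

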